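# Third hand at the wheel jig

## Robot

A 6-joint arm with a two-finger parallel gripper is mounted at the origin on the work surface. World frame = base frame: x ahead of the robot, y to its left, z up, the work surface at z = 0. Lengths are in m, angles in rad, forces in N, time in s.
With the tool pointing down it reaches from about 0.35 to 0.975 m from the base axis. Payload 4.9 kg.
Tool frame: the origin (TCP) lies at the very end of the fingers, on their centre line; the grasp point (between the pads) lies 19 mm behind it (manip.grasp_offset is the distance from the TCP to the grasp point, in m); z points along the fingers, y is the line along which they close (so a half turn about z gives the same grasp; the last joint's range is limited). The gripper opens to 85 mm and grips with 20 to 120 N. Pads are 22 mm wide; open, the fingers measure 114 mm over their backs; the gripper's body (76 mm by 85 mm) begins 54 mm behind the grasp point. The pads swing forward as they close: fully open they stand 13 mm farther back than shut.
Start: joints at [1.09, 0.053, 1.613, -0, 1.476, -0.119], TCP at [0.221, 0.585, 0.231] pointing down, gripper open.
Joint ranges: [-3.01, 3.01], [-1.01, 2.22], [0.06, 2.58], [-1.02, 4.17], [0.09, 2.62], [-3.14, 3.14]. Speed limits (rad/s): [2.57, 2.57, 3.14, 3.14, 3.14, 3.14].

## Interface

Orientations are given as a unit quaternion [w, x, y, z].
In Python, from plant import manip, eyes, job_done, models gives the robot as it stands.
- The arm moves only by the tool servo_tool, never from a script. Its argument "motion" is one flat list of numbers, 5 for each row, row after row: the opening, from -1 (shut) to 1 (fully open), then the shift along the tool's x, y, z normalised to -1 to 1, where 1 is 120 mm, then the turn about the tool's z normalised to -1 to 1, where 1 is 45 degrees. A call has 1 to 5 rows; each row is the pose to reach, as a shift and turn from the pose commanded when the call began, along the tool's axes at that moment; what a row does not reach only later rows make up. A row lasts 1/8 s, in which the tool goes at most 62.5 mm and 10.7 degrees, less where a joint would pass 70% of its speed; a pose out of reach is approached as far as the arm can. A call with a number of a shift or a turn outside -1 to 1 is refused whole. A call with a gripper value outside its range is refused whole. The fingers move at their own pace and stop on an object; the grip force is fixed at half the most. Time passes only in rows, so rows that repeat a pose let the fingers close. It gives the time, the measured TCP pose, the force, the opening and the grip force at its end, in the units of the state.
- manip.state(): the state, without advancing time (a new reading comes with each control period).
- eyes.grab_frame(name): name is "scene" or "top" or "wrist"; returns (picture, depth): 420x560x3 uint8, red, green, blue; 420x560 float32, m along the optical axis (not along the pixel's ray), 0 where there is no reading.
- eyes.camera_params(name): a dict with "fov_y" (degrees; the focal length in pixels is half the picture's height over the tangent of half this angle, whatever the lens; pixels are square), "cx", "cy" (the principal point, pixels), "pose" (4x4, takes a point from camera to world coordinates); the wrist camera has in their place "T_tool_cam" (4x4, takes a point from camera to tool coordinates, whose origin is the TCP and whose axes are the flange's). Camera axes: x right, y up, looking along -z (the intrinsics and any distortion apply to the point x, -y, -z); pixel columns grow to the right and rows downward; lengths in m; the calibration is good to about 2 mm. A picture is of the moment at which its call begins: read the wrist's pose just before it. camera_params takes no time and is no camera call.
- job_done(): hands the job in; it is judged then, once.
Trained networks look in the newest picture that a camera, given by its name, has taken for a name from the list of things; names that differ only in an ending like _2 or _b are one class to them, and where a whole thing is asked for, a point or a joint stands for the part that bears it (a point fixed in the world has none). Each returns a list of dicts, best first, with "p" (0 to 1); they miss things now and then, are a little off and sometimes report something else, mostly with a low value. They report only what shows in the picture. A call takes as long as a camera call. They do not tell look-alikes from the thing itself.
- models.regions_of(camera, label): "mask" (420x560 bool, what is visible of it) and "pixel" ([column, row] in pixels, amid what is visible of it).
The state is a dict: "time": time; "joint_pos": joint angles; "joint_vel": joint speeds; "joint_efforts": joint torques, N m; "tool_pos": TCP position; "tool_rot": TCP orientation; "contact_force": force on the tool from outside, world axes, zero at the start; "ft_torque": the same for the moment, N m; "gripper_width": opening from 0.0 (shut) to 1.0 (fully open); "grasp_force": force on a finger pad.
Only numpy, scipy, OpenCV 4.12 (cv2) and the standard library are available. Lean on these libraries where they do the work, as an engineer would, in place of code of your own. Each camera call takes 0.05 s, during which the arm holds its last target. There are 200 camera calls.

## Task

Turn the red wing knob clockwise until it clicks home, so that the V-stop of the wheel jig is locked where it stands. Then take the dark-hubbed wheel by its hub, lay it flat on the jig's bed with its sticking-out spoke peg pointing straight out of the V, and press its rim into the V, against both cheeks, with a steady push of about 10 N. Finish while still holding it pressed like that, so that I can drive the peg in; leave the rest of the bench alone.

Things in the scene. Friction and masses are not known exactly. Their poses are not given: they have to be found in the camera images.
- hub (a point): The wagon wheel to be held: pale wooden rim 140 mm across and 20 mm thick, ten spokes, a DARK turned hub, 220 g, lying flat on the bench. This point is on the hub's axis 45 mm above the wheel's underside, the height to grip: from 22 to 68 mm above the underside the hub is a plain 32 mm cylinder, 68 mm being its top. x points along the sticking-out spoke peg, z up.
- peg_tip (a point): Outer end of the one spoke peg of that wheel that is not yet driven in: a 9 mm round dowel that sticks out 28 mm from the rim. The tip is 98 mm from the hub's axis, 10 mm above the wheel's underside.
- wheel: The same wheel; origin at the centre of its underside, x along the sticking-out peg, z up. Bearing it down on the jig's bed makes it rub, and part of the push is then lost before the cheeks; lay it down lightly.
- v_seat (a point): On the V-stop: where hub is when the wheel lies flat on the bed with its rim touching both cheeks. Its x is the direction to press, level, into the V along the jig's track; y to the left of that, z up. It is 45 mm above the bed; the bed is a 12 mm plywood board faced with slick white melamine, fixed to the bench, 190 mm wide; it reaches 105 mm (about 15 mm less or more) in front of v_seat (-x), and nothing stands on it in front of the V.
- vstop: The sliding V-stop on its aluminium track, beech, carrying the knob and the two cheeks; axes as v_seat; v_seat lies at x -75 mm, z 57 mm from its origin. Until locked it slides away along x when pushed with more than 3 N, locked it stands firm.
- cheek_l: Left cheek of the V (+y side), a beech bar 28 mm tall with a slick white plastic face, top 29 mm above the bed; the face stands at 45 deg to the press direction, so the V opens 90 deg towards -x of v_seat. The seated wheel touches it 49 mm ahead and 49 mm left of v_seat. A wheel that comes 1 mm off the V's middle line meets one cheek first and is led to the middle, if it may yield sideways. Body origin as that of vstop.
- cheek_r: Right cheek of the V, the mirror image (49 mm to the right).
- lock_knob (a joint): Angle of the lock's red wing knob in rad, growing clockwise as seen from above. Loose at 0 to 0.25 (where it starts), then stiffening to about 0.25 N m, clicking over at 0.7 and snapping on past 1.0 to its end at 1.25, where the V-stop is locked and the wing is in line with the track (along x of v_seat). The wing stands at 1.25 rad minus this value, anticlockwise from x of v_seat.
- knob_grip (a point): The red wing of the knob: a flat upright bar 52 mm long, 13 mm thick, 34 mm tall, on a vertical axis 155 mm ahead of v_seat. This point is on the axis, 14 mm below the wing's top, the height to grip, and 26 mm above the beech block. Its x axis is along the wing.
- spare_wheel: Bystander: a finished wheel of the same size with a PALE hub and no peg sticking out; lies flat on the bench.
- rim_a: Bystander: lower of two bare wheel rims (140 mm) stacked flat, 48 mm tall together; origin at its underside.
- hub_0: Bystander: loose pale hub, 44 mm wide, 56 mm tall, standing; origin at its underside.
- hub_1: Bystander: another such hub.
- hub_2: Bystander: another such hub.
Things that resemble listed ones, but are neither listed nor needed, are in the scene too. Leave any blue look-alike of the wheel alone.

How it is judged:
On the way, in this order (a step that is already met when the one before it is completed fails the run):
1. the knob is turned past its click, the V-stop not yet in use and still where it was set (value of joint lock_knob above 1 rad and distance of v_seat from where it was at the start of the episode below 0.01 m), for 0.2 s.
2. the wheel is pressed into the V against both cheeks; their contact forces add up to 4 to 22 N (a push of about 3 to 16 N) (contact force between wheel and cheek_l above 0.5 N and contact force between wheel and cheek_r above 0.5 N and contact force between wheel and vstop between 4 and 22 N), for 0.5 s.
At the end, for the whole second after the job is handed in: Knob over 1.0 rad, V-stop within 10 mm of where it was set; wheel flat on the bed (hub within 6 mm of its seat, 4 mm in height, tilt under 4 deg), peg out of the V within 28 deg, held still by the fingers, pressed on both cheeks (over 0.5 N each, 4 to 22 N added up: a push of 3 to 16 N) (all of step 1 and all of step 2 and horizontal distance between hub and v_seat below 0.006 m and z of hub in the frame of v_seat between -0.004 and 0.004 m and angle between wheel's own z axis and vertical below 0.07 rad and x of peg_tip in the frame of v_seat below -0.085 m and contact force between the fingers and wheel above 2 N and linear speed of wheel below 0.02 m/s); the arm keeps its last pose, push and grip.
It fails at once if the V-stop is shoved along its track (distance of v_seat from where it was at the start of the episode above 0.02 m).
It fails at once if bystanders are disturbed (distance of any of spare_wheel, rim_a, hub_0, hub_1, hub_2 from where it was at the start of the episode above 0.04 m).
It also fails if it takes over 64 s, if anything falls off the work surface, if the arm or the gripper's body presses on something with over 40 N, if the wrist force passes 120 N, or if a joint passes its speed limit or range.

## Working session

There is one attempt and no reset: what is moved stays moved. The work goes in short steps, Python scripts to look and compute and a tool call to move; the robot and the scene stay as the last step left them, time stands still between calls to the robot, and variables do not carry over. Pictures are saved under pics/ and viewed, at most 10 in all, crops included, and the job is handed in when it is done.

Besides the shell and the picture viewer there is one more tool, called as name(argument=value, ...), one argument or row to a line, values as JSON. servo_tool: Moves the arm, as the interface text tells. Its arguments: {"type":"object","properties":{"motion":{"type":"array","items":{"type":"number","minimum":-1,"maximum":1}}},"required":["motion"]}

```bash
mkdir -p pics
cat > h.py <<'E'
import numpy as np, cv2
from plant import manip, eyes, job_done, models
from scipy.spatial.transform import Rotation as R
def Rq(q): return R.from_quat([q[1],q[2],q[3],q[0]]).as_matrix()
def cam(name):
    s=manip.state(); p=eyes.camera_params(name)
    if name=='wrist':
        T=np.eye(4);T[:3,:3]=Rq(s['tool_rot']);T[:3,3]=s['tool_pos'];P=T@np.array(p['T_tool_cam'])
    else: P=np.array(p['pose'])
    rgb,d=eyes.grab_frame(name)
    return rgb,d,p,P
def cloud(d,p,P):
    f=d.shape[0]/2/np.tan(np.radians(p['fov_y'])/2)
    v,u=np.mgrid[:d.shape[0],:d.shape[1]]
    c=np.stack([(u-p['cx'])/f*d,-(v-p['cy'])/f*d,-d,np.ones_like(d)],-1)
    w=(c@P.T)[...,:3]; w[d<=0]=np.nan
    return w
def save(rgb,n): cv2.imwrite('pics/'+n,cv2.cvtColor(rgb,cv2.COLOR_RGB2BGR))
E
python3 - <<'E'
from h import *
print(manip.state()); print({k:v for k,v in eyes.camera_params('top').items()}, eyes.camera_params('wrist'))
a=[]
for n in ['top','scene']:
    rgb,d,p,P=cam(n); w=cloud(d,p,P); np.savez('/tmp/'+n,rgb=rgb,w=w)
    save(rgb,n+'.png')
    for l in ['hub','lock_knob','vstop','cheek_l','cheek_r','peg_tip','spare_wheel','rim_a','hub_0']:
        for r in models.regions_of(n,l)[:4]:
            q=w[r['mask']]; print(n,l,round(r['p'],2),np.round(r['pixel']),r['mask'].sum(),np.nanmedian(q,0).round(3),np.nanmax(q[:,2]).round(3))
E
```

```text
{'time': 0.0, 'joint_pos': array([ 1.08997745e+00,  5.33639182e-02,  1.61427760e+00,  1.00969079e-05,
        1.47596143e+00, -1.18951103e-01]), 'joint_vel': array([ 5.82766002e-04, -6.83246405e-05, -1.22219942e-03, -1.27646649e-03,
        1.44619396e-03,  4.89404999e-04]), 'joint_efforts': array([-1.01373367e-03, -3.93705046e+01, -3.70165014e+01, -2.11452170e-04,
        7.35145120e-03,  1.18494646e-05]), 'tool_pos': array([0.22095011, 0.583995  , 0.23006842]), 'tool_rot': array([-3.01730955e-04,  1.79948680e-01,  9.83675486e-01, -9.58800443e-04]), 'contact_force': array([ 0.47303923,  0.85053857, -1.06115658]), 'ft_torque': array([-0.02480289, -0.04389964, -0.02322427]), 'grasp_force': 0.0, 'gripper_width': 1.0042023140301544}
{'fov_y': 46.533768614192965, 'cx': 285.4972184763576, 'cy': 201.49471294343306, 'pose': array([[-4.48373441e-04,  9.94122849e-01, -1.08256913e-01,
         3.09184640e-01],
       [-9.99923645e-01, -1.78259507e-03, -1.22281271e-02,
        -1.52745893e-02],
       [-1.23492387e-02,  1.08243164e-01,  9.94047742e-01,
         1.54715353e+00],
       [ 0.00000
[... 2128 characters left out ...]
] 0.044
scene cheek_r 0.77 [328. 218.] 252 [0.569 0.05  0.039] 0.043
scene cheek_r 0.55 [317. 240.] 384 [ 0.59  -0.048  0.037] 0.044
scene peg_tip 0.85 [154. 235.] 1284 [ 0.215 -0.307  0.017] 0.071
scene peg_tip 0.76 [191. 280.] 1951 [ 0.443 -0.353  0.018] 0.071
scene spare_wheel 0.94 [355. 178.] 890 [0.488 0.338 0.016] 0.07
scene spare_wheel 0.47 [192. 276.] 1886 [ 0.443 -0.353  0.018] 0.071
scene rim_a 0.6 [415. 207.] 389 [0.699 0.323 0.013] 0.028
scene hub_0 0.93 [234. 343.] 443 [ 0.668 -0.422  0.04 ] 0.058
scene hub_0 0.66 [190. 280.] 2088 [ 0.443 -0.353  0.017] 0.071
scene hub_0 0.62 [157. 233.] 1388 [ 0.215 -0.307  0.017] 0.071
scene hub_0 0.57 [285. 294.] 419 [ 0.67 -0.26  0.03] 0.058
```

View pics/top.png

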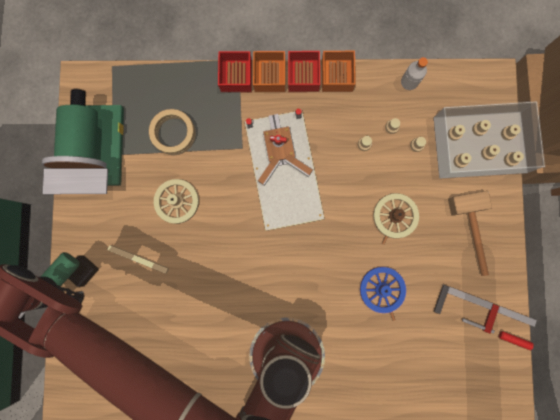

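View pics/scene.png

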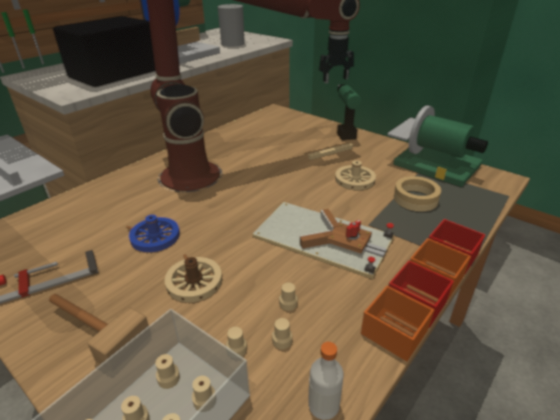

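The top view shows the dark-hubbed wheel at about (397,216) with its peg at (384,240). The blue look-alike is at (383,290). The jig is at (285,170), with the knob at (278,141) and the V opening toward the robot. The scene view agrees. I'm moving the wrist camera over the jig.

servo_tool(
  motion=[1,-0.9,-0.7,0,0,1,-0.9,-0.7,0,0,1,-0.9,-0.7,0,0],
)

```text
time: 1.38
tool_pos: [0.2939, 0.4655, 0.2313]
tool_rot: [0.0, 0.182, 0.983, -0.0]
contact_force: [-0.5, 0.3, 0.3]
gripper_width: 0.999
grasp_force: 0.0
```

servo_tool(
  motion=[1,-0.9,-0.7,0,0,1,-0.9,-0.7,0,0,1,-0.9,-0.7,0,0],
)

```text
time: 1.75
tool_pos: [0.3651, 0.3492, 0.2316]
tool_rot: [0.0, 0.182, 0.983, 0.0]
contact_force: [-0.9, 1.2, 0.3]
gripper_width: 1.0
grasp_force: 0.0
```

servo_tool(
  motion=[1,-0.9,-0.7,0,0,1,-0.9,-0.7,0,0,1,-0.9,-0.7,0,0],
)

```text
time: 2.12
tool_pos: [0.4363, 0.2328, 0.2315]
tool_rot: [0.0, 0.182, 0.983, 0.0]
contact_force: [-0.7, 0.4, -0.9]
gripper_width: 1.0
grasp_force: 0.0
```

servo_tool(
  motion=[1,-0.9,-0.7,0,0,1,-0.9,-0.7,0,0,1,-0.9,-0.7,0,0],
)

```text
time: 2.5
tool_pos: [0.5075, 0.1164, 0.2313]
tool_rot: [-0.0, 0.181, 0.983, 0.0]
contact_force: [0.3, 0.6, -0.2]
gripper_width: 0.999
grasp_force: 0.0
```

servo_tool(
  motion=[1,-0.9,-0.7,0,0,1,-0.9,-0.7,0,0,1,-0.9,-0.7,0,0],
)

```text
time: 2.88
tool_pos: [0.5788, 0.0, 0.231]
tool_rot: [-0.0, 0.181, 0.984, 0.0]
contact_force: [-0.4, 0.8, 0.4]
gripper_width: 0.999
grasp_force: 0.0
```

servo_tool(
  motion=[1,0,0,0,0.94,1,0,0,0,0.94,1,0,0,0,0.94,1,0,0,0,0.94],
)

```text
time: 3.38
tool_pos: [0.5772, 0.0034, 0.2312]
tool_rot: [-0.001, 0.524, 0.852, 0.0]
contact_force: [0.5, 0.0, 0.2]
gripper_width: 1.0
grasp_force: 0.0
```

servo_tool(
  motion=[1,0,0,0,0.94,1,0,0,0,0.94,1,0,0,0,0.94,1,0,0,0,0.94,1,0,0,0,0.94],
)

```text
time: 4.0
tool_pos: [0.5772, 0.0029, 0.2312]
tool_rot: [-0.001, 0.794, 0.608, 0.0]
contact_force: [1.0, -0.0, 0.1]
gripper_width: 1.002
grasp_force: 0.0
```

Run:
```python
from h import *
s=manip.state();print(s['time'],s['tool_pos'],s['joint_pos'],s['contact_force'])
rgb,d,p,P=cam('wrist'); w=cloud(d,p,P); np.savez('/tmp/w1',rgb=rgb,w=w); save(rgb,'w1.png')
for l in ['lock_knob','cheek_l','vstop']:
    for r in models.regions_of('wrist',l)[:3]:
        q=w[r['mask']]; print(l,round(r['p'],2),np.round(r['pixel']),r['mask'].sum(),np.nanmedian(q,0).round(3),np.nanpercentile(q[:,2],[2,50,98]).round(4))
```

```text
4.0 [0.57724396 0.00293209 0.23119025] [-1.24259860e-01 -5.98923408e-02  1.72539358e+00  9.10254773e-04
  1.47668028e+00  1.38510975e-01] [ 0.98617687 -0.00941133  0.0836649 ]
cheek_l 0.92 [252. 132.] 2851 [0.572 0.057 0.041] [0.0171 0.0414 0.0429]
cheek_l 0.65 [300. 218.] 2564 [ 0.59  -0.035  0.041] [0.013  0.0413 0.0429]
cheek_l 0.3 [330. 140.] 15179 [0.634 0.029 0.041] [0.0229 0.0409 0.0811]
vstop 0.71 [330. 142.] 15302 [0.634 0.029 0.041] [0.0198 0.0409 0.0811]
```

View pics/w1.png

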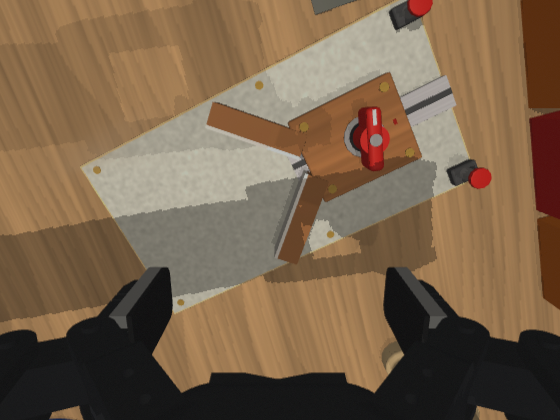

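The wrist view shows the knob's wing upright at (373,138), the left cheek at (252,132), the right cheek at (300,218) and the V opening to the lower left. Next I'll fit the geometry.

```bash
cat > fit.py <<'E'
from h import *
def wing(rgb,w,c=None):
    h=cv2.cvtColor(rgb,cv2.COLOR_RGB2HSV)
    m=((h[...,0]<8)|(h[...,0]>172))&(h[...,1]>150)&(h[...,2]>60)&(w[...,2]>.067)&(w[...,2]<.1)
    n,l,st,ce=cv2.connectedComponentsWithStats(m.astype(np.uint8)); i=1+np.argmax(st[1:,4])
    q=w[l==i]; zt=np.nanpercentile(q[:,2],95); q=q[q[:,2]>zt-.006]
    return q,zt,ce[i]
def rect(q):
    (c,sz,a)=cv2.minAreaRect((q[:,:2]*1000).astype(np.float32)); b=cv2.boxPoints((c,sz,a)); e=max([b[1]-b[0],b[2]-b[1]],key=np.linalg.norm)
    return np.array(c).round(1),np.round(sz,1),np.degrees(np.arctan2(e[1],e[0])).round(1)%180
E
python3 - <<'E'
from fit import *
D=np.load('/tmp/w1.npz'); rgb,w=D['rgb'],D['w']
q,zt,c=wing(rgb,w); print('wing',rect(q),zt,c,len(q))
for l in ['cheek_l']:
    for r in models.regions_of('wrist',l)[:2]:
        q=w[r['mask']]; q=q[(q[:,2]>.038)&(q[:,2]<.045)]; print('cheek',rect(q))
def z(u,v): return w[v-4:v+5,u-4:v and u+5,2].mean()
print('bed',np.nanmedian(w[180:200,150:200],(0,1)),'bench',np.nanmedian(w[50:80,50:100],(0,1)),'block',np.nanmedian(w[165:180,330:345],(0,1)))
E
```

```text
wing (array([665.8,  25.9]), array([23.9, 50.8]), np.float32(97.4)) 0.08173560395648878 [372.51310228 139.31952663] 1045
cheek (array([572.4,  55.7]), array([24.7, 90.9]), np.float32(146.1))
cheek (array([590.5, -36.7]), array([91.6, 24.6]), np.float32(56.0))
bed [0.47216347 0.01955968 0.01260668] bench [0.415732   0.16081292 0.00051099] block [ 6.35037242e-01 -5.35453595e-04  4.04581315e-02]
```

servo_tool(
  motion=[1,0.377,0.663,0.6,-0.15,1,0.377,0.663,0.6,-0.15,1,0.377,0.663,0.6,-0.15,1,0.377,0.663,0.6,-0.15],
)

```text
time: 4.75
tool_pos: [0.6662, 0.0231, 0.1596]
tool_rot: [0.0, 0.758, 0.652, -0.0]
contact_force: [0.5, -0.9, 0.6]
gripper_width: 1.002
grasp_force: 0.0
```

Run:
```python
from fit import *
s=manip.state();print(s['tool_pos'],np.degrees(np.arctan2(*Rq(s['tool_rot'])[[1,0],0])))
rgb,d,p,P=cam('wrist'); w=cloud(d,p,P); save(rgb,'w2.png')
q,zt,c=wing(rgb,w); print('wing',rect(q),zt,c,len(q))
q=q[q[:,2]>zt-.003];print(rect(q),len(q)); u=q[:,:2]-q[:,:2].mean(0); e=np.linalg.svd(u,full_matrices=0)[2][0]; print(q.mean(0),np.degrees(np.arctan2(e[1],e[0])))
```

```text
[0.66623926 0.0231345  0.15963587] 81.4502850058157
wing (array([666.2,  26.2]), array([51.6, 23. ]), np.float32(81.3)) 0.08161010029389151 [275.27826633 212.11494975] 1508
(array([666.6,  25.8]), array([50.3, 22.3]), np.float32(70.3)) 1049
[0.66600152 0.02545122 0.08033066] -97.37513752426652
```

View pics/w2.png

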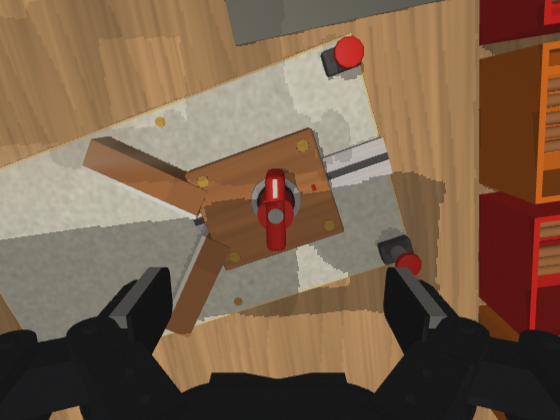

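The wing is vertical in the picture, from (276,170) to (276,248), so the tool is lined up with it. Next I descend and grip.

servo_tool(
  motion=[1,0.024,0,0.5,0,1,0.024,0,0.92,0,1,0.024,0,0.92,0,1,0.024,0,0.92,0],
)

```text
time: 5.3
tool_pos: [0.6686, 0.0257, 0.0528]
tool_rot: [0.002, 0.758, 0.652, 0.002]
contact_force: [0.8, 0.3, 1.7]
gripper_width: 1.001
grasp_force: 0.0
```

servo_tool(
  motion=[-1,0,0,0,0,-1,0,0,0,0,-1,0,0,0,0,-1,0,0,0,0,-1,0,0,0,0],
)

```text
time: 5.92
tool_pos: [0.6666, 0.0263, 0.0493]
tool_rot: [-0.0, 0.758, 0.652, -0.0]
contact_force: [-2.0, 2.1, 3.5]
gripper_width: 0.143
grasp_force: 60.1
```

servo_tool(
  motion=[-1,0,0,0,0,-1,0,0,0,0,-1,0,0,0,0],
)

```text
time: 6.3
tool_pos: [0.6666, 0.0263, 0.0493]
tool_rot: [-0.0, 0.758, 0.652, -0.0]
contact_force: [-3.3, 1.9, 4.5]
gripper_width: 0.143
grasp_force: 60.4
```

Gripped at about 12 mm. Next I turn it clockwise by 72° in total.

servo_tool(
  motion=[-1,0,0,0,0.2,-1,0,0,0,0.4,-1,0,0,0,0.6,-1,0,0,0,0.8,-1,0,0,0,0.8],
)

```text
time: 6.92
tool_pos: [0.6669, 0.0264, 0.0493]
tool_rot: [-0.0, 0.922, 0.386, 0.0]
contact_force: [-2.2, 3.4, 4.9]
gripper_width: 0.144
grasp_force: 60.3
```

servo_tool(
  motion=[-1,0,0,0,0.2,-1,0,0,0,0.4,-1,0,0,0,0.6,-1,0,0,0,0.8,-1,0,0,0,0.8],
)

```text
time: 7.55
tool_pos: [0.667, 0.0261, 0.0493]
tool_rot: [0.0, 0.996, 0.084, 0.0]
contact_force: [-2.1, 1.5, 5.6]
gripper_width: 0.144
grasp_force: 62.5
```

Run:
```python
from h import *
s=manip.state();print(s['tool_pos'],np.degrees(np.arctan2(*Rq(s['tool_rot'])[[1,0],0])),s['ft_torque'],s['contact_force'],s['joint_pos'])
```

```text
[0.66696456 0.02605352 0.04933426] 9.621515966539173 [0.29095312 0.45961242 0.87783013] [-2.09493397  1.47454428  5.5969176 ] [-7.20948251e-02  3.14776674e-01  1.63511069e+00 -6.59119914e-04
  1.19113855e+00  1.33101861e+00]
```

The tool reads 9.6° against a track direction of about 11°, with 0.88 N·m on the end stop, so the knob is home. I'll release it and move over to the wheel.

servo_tool(
  motion=[1,0,0,0,0,1,0,0,0,0,1,0,0,0,0,1,0,0,0,0,1,0,0,0,0],
)

```text
time: 8.18
tool_pos: [0.6667, 0.026, 0.0489]
tool_rot: [0.0, 0.997, 0.082, 0.0]
contact_force: [-0.4, -0.3, -0.2]
gripper_width: 1.001
grasp_force: 0.0
```

servo_tool(
  motion=[1,0,0,-0.5,0,1,0,0,-1,0,1,0,0,-1,0],
)

```text
time: 8.55
tool_pos: [0.6709, 0.0258, 0.1773]
tool_rot: [0.001, 0.997, 0.082, 0.007]
contact_force: [-0.3, 0.1, -0.2]
gripper_width: 1.0
grasp_force: 0.0
```

servo_tool(
  motion=[1,-0.4,0.45,-0.5,0,1,-0.81,0.91,-0.6,0,1,-0.81,0.91,-0.6,0,1,-0.81,0.91,-0.6,0],
)

```text
time: 9.05
tool_pos: [0.5882, -0.0997, 0.2419]
tool_rot: [0.001, 0.997, 0.08, 0.001]
contact_force: [-0.1, 0.5, 0.2]
gripper_width: 1.003
grasp_force: 0.0
```

servo_tool(
  motion=[1,-0.4,0.45,0,0,1,-0.81,0.91,0,0,1,-0.81,0.91,0,0,1,-0.81,0.91,0,0],
)

```text
time: 9.55
tool_pos: [0.5102, -0.2215, 0.2397]
tool_rot: [-0.001, 0.997, 0.081, -0.0]
contact_force: [0.3, 0.8, 0.7]
gripper_width: 0.998
grasp_force: 0.0
```

servo_tool(
  motion=[1,-0.4,0.45,0,-0.2,1,-0.81,0.91,0,-0.4,1,-0.81,0.91,0,-0.57,1,-0.81,0.91,0,-0.57],
)

```text
time: 10.05
tool_pos: [0.4329, -0.3448, 0.2401]
tool_rot: [-0.001, 0.954, 0.3, 0.0]
contact_force: [-0.7, -0.3, -0.5]
gripper_width: 0.999
grasp_force: 0.0
```

servo_tool(
  motion=[1,0,0,0,-0.2,1,0,0,0,-0.4,1,0,0,0,-0.57,1,0,0,0,-0.57],
)

```text
time: 10.55
tool_pos: [0.4339, -0.3432, 0.2405]
tool_rot: [-0.0, 0.863, 0.505, 0.0]
contact_force: [-0.7, -1.1, 1.2]
gripper_width: 1.002
grasp_force: 0.0
```

Run:
```python
from fit import *
s=manip.state();print(s['time'],s['tool_pos'],np.degrees(np.arctan2(*Rq(s['tool_rot'])[[1,0],0])),s['joint_pos'])
rgb,d,p,P=cam('wrist'); w=cloud(d,p,P); np.savez('/tmp/w3',rgb=rgb,w=w); save(rgb,'w3.png')
print(np.nanpercentile(w[...,2],[5,50,99]))
for l in ['hub','peg_tip']:
    for r in models.regions_of('wrist',l)[:3]:
        q=w[r['mask']]; t=q[q[:,2]>.060]; print(l,round(r['p'],2),np.round(r['pixel']),len(q),np.nanmedian(q,0).round(4),len(t) and (rect(t),np.nanmax(t[:,2])))
```

```text
10.55 [ 0.43392667 -0.34323451  0.24045676] 60.701016688951924 [-8.04076341e-01 -1.23569963e-01  1.76946853e+00  6.51482823e-04
  1.49641566e+00 -2.92761471e-01]
[-0.00063691  0.00114803  0.33138982]
hub 0.87 [ 71. 244.] 11736 [ 0.2124 -0.2936  0.0201] ((array([ 203.6, -296.9]), array([32.4, 32.9]), np.float32(134.3)), np.float64(0.07094213591939702))
hub 0.77 [274. 178.] 10672 [ 0.4338 -0.338   0.0202] ((array([ 432.4, -342.7]), array([32. , 31.8]), np.float32(32.4)), np.float64(0.07064715426731077))
hub 0.59 [535.  28.] 2207 [ 0.7049 -0.3348  0.0235] 0
peg_tip 0.61 [273. 182.] 10669 [ 0.434  -0.3379  0.0202] ((array([ 432.4, -342.7]), array([32. , 31.8]), np.float32(32.4)), np.float64(0.07064715426731077))
peg_tip 0.57 [ 70. 239.] 11672 [ 0.212  -0.2935  0.0201] ((array([ 203.6, -296.9]), array([32.4, 32.9]), np.float32(134.3)), np.float64(0.07094213591939702))
```

View pics/w3.png

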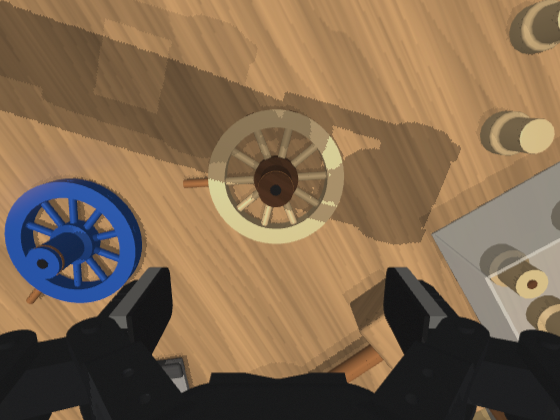

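The dark-hubbed wheel is centred with its hub at (275,180), and the peg points left with its tip at (186,184). The blue wheel is at (72,244). I'll measure the peg direction and go down.

Run:
```python
from fit import *
D=np.load('/tmp/w3.npz'); w=D['w']
q=w[176:192,180:212].reshape(-1,3); q=q[q[:,2]>.006]; v=q[:,:2]-[.4324,-.3427]; r=np.linalg.norm(v,axis=1)
k=r>.076; print(k.sum(),np.median(q[k],0),r.max(),np.degrees(np.median(np.arctan2(v[k,1],v[k,0]))))
```

```text
171 [ 0.35395568 -0.30478258  0.01388345] 0.09780598366447583 154.0476462424322
```

servo_tool(
  motion=[1,0,-0.013,0.5,0,1,0,-0.013,0.8,0,1,0,-0.013,1,0,1,0,-0.013,1,0],
)

```text
time: 11.2
tool_pos: [0.4302, -0.3425, 0.1183]
tool_rot: [-0.003, 0.863, 0.505, -0.001]
contact_force: [-0.3, 0.6, 0.6]
gripper_width: 0.998
grasp_force: 0.0
```

servo_tool(
  motion=[1,0,0,0.4,0,1,0,0,0.6,0,1,0,0,0.785,0,1,0,0,0.785,0],
)

```text
time: 11.7
tool_pos: [0.4311, -0.3437, 0.0264]
tool_rot: [-0.001, 0.863, 0.505, -0.0]
contact_force: [-0.3, -0.5, 0.9]
gripper_width: 0.994
grasp_force: 0.0
```

servo_tool(
  motion=[-1,0,0,0,0,-1,0,0,0,0,-1,0,0,0,0,-1,0,0,0,0,-1,0,0,0,0],
)

```text
time: 12.32
tool_pos: [0.432, -0.3448, 0.0281]
tool_rot: [0.001, 0.863, 0.505, 0.0]
contact_force: [-0.3, 0.6, 6.2]
gripper_width: 0.361
grasp_force: 59.9
```

Run:
```python
from h import *
s=manip.state();print(s['time'],s['tool_pos'],np.degrees(np.arctan2(*Rq(s['tool_rot'])[[1,0],0])),s['contact_force'],s['gripper_width'],s['grasp_force'])
```

```text
12.325 [ 0.4319737  -0.34484217  0.02807848] 60.71808969998284 [-0.3341099   0.60900293  6.23272061] 0.3607243762605417 59.93450939655304
```

The peg tip is 97.8 mm from the hub axis at 154°, so the wheel must turn +37°. I'll lift it and carry it over.

servo_tool(
  motion=[-1,0,0,-0.2,0,-1,0,0,-0.5,0,-1,0,0,-0.8,0,-1,0,0,-0.8,0],
)

```text
time: 12.82
tool_pos: [0.4327, -0.3456, 0.1254]
tool_rot: [0.003, 0.863, 0.505, 0.001]
contact_force: [0.7, -0.3, -3.1]
gripper_width: 0.362
grasp_force: 60.2
```

servo_tool(
  motion=[-1,0.22,-0.08,0,0,-1,0.5,-0.178,0,0,-1,0.888,-0.316,0,0,-1,0.888,-0.316,0,0],
)

```text
time: 13.32
tool_pos: [0.449, -0.229, 0.1192]
tool_rot: [-0.003, 0.862, 0.507, -0.001]
contact_force: [0.4, -1.3, -3.2]
gripper_width: 0.363
grasp_force: 60.2
```

servo_tool(
  motion=[-1,0.3,-0.107,0,0,-1,0.6,-0.213,0,0,-1,0.888,-0.316,0,0,-1,0.888,-0.316,0,0],
)

```text
time: 13.82
tool_pos: [0.4684, -0.1196, 0.1205]
tool_rot: [-0.001, 0.862, 0.507, -0.001]
contact_force: [1.1, -1.1, -2.6]
gripper_width: 0.358
grasp_force: 60.2
```

servo_tool(
  motion=[-1,0.3,-0.107,0,0,-1,0.6,-0.213,0,0,-1,0.888,-0.316,0,0,-1,0.888,-0.316,0,0],
)

```text
time: 14.32
tool_pos: [0.4881, -0.0091, 0.1213]
tool_rot: [-0.0, 0.862, 0.506, -0.001]
contact_force: [0.2, -1.4, -3.1]
gripper_width: 0.358
grasp_force: 60.2
```

servo_tool(
  motion=[-1,0,0,0,-0.2,-1,0,0,0,-0.4,-1,0,0,0,-0.6,-1,0,0,0,-0.82,-1,0,0,0,-0.82],
)

```text
time: 14.95
tool_pos: [0.4881, -0.0112, 0.1219]
tool_rot: [-0.0, 0.66, 0.751, -0.001]
contact_force: [0.3, 0.1, -3.0]
gripper_width: 0.359
grasp_force: 60.3
```

Run:
```python
from fit import *
s=manip.state();print(s['time'],s['tool_pos'],np.degrees(np.arctan2(*Rq(s['tool_rot'])[[1,0],0])),s['contact_force'],s['gripper_width'],s['grasp_force'])
rgb,d,p,P=cam('wrist'); w=cloud(d,p,P); np.savez('/tmp/w4',rgb=rgb,w=w); save(rgb,'w4.png')
r=models.regions_of('wrist','cheek_l')
for r in r[:2]:
    q=w[r['mask']]; q=q[(q[:,2]>.038)&(q[:,2]<.045)]; print('cheek',r['p'],len(q) and rect(q))
m=(w[...,2]>.105)&(w[...,2]<.14); m[290:]=0
print(m.sum(), np.nanpercentile(w[m][:,2],[5,50,95]))
(c,a)=cv2.minEnclosingCircle((w[m][:,:2]*1000).astype(np.float32)); print(c,a)
```

```text
14.95 [ 0.48806866 -0.01124378  0.12187129] 97.40442975412697 [ 0.32880079  0.11847939 -2.95152472] 0.35908910017103174 60.283169746398926
cheek 0.88 (array([603.1, -21.4]), array([51.1, 26.5]), np.float32(57.8))
cheek 0.6 (array([573.4,  55.9]), array([24.8, 90.3]), np.float32(146.1))
32297 [0.10670147 0.11405722 0.12813615]
(474.9273986816406, -12.951647758483887) 84.15396881103516
```

View pics/w4.png

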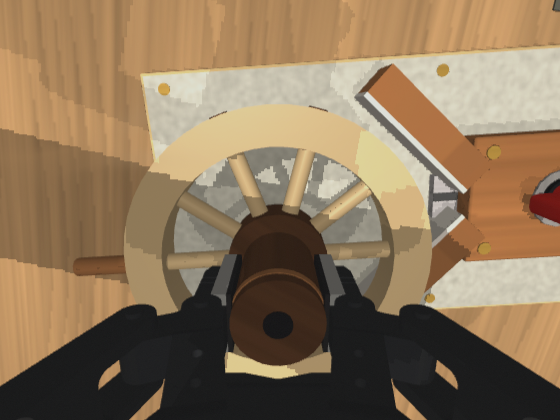

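The wheel is held with the peg pointing left toward (80,265) and the V to the right. I'll fit the rim circle and tilt.

```bash
cat > rim.py <<'E'
from fit import *
from scipy.optimize import least_squares
def rim(w,z0,vmax=300,tol=.005):
    q=w[:vmax][np.abs(w[:vmax,:,2]-z0)<tol]
    q=q[~np.isnan(q[:,0])]
    A=np.c_[q[:,:2],np.ones(len(q))]
    s=manip.state()['tool_pos']; r=np.linalg.norm(q[:,:2]-s[:2],axis=1); k=(r>.055)&(r<.076)
    for _ in range(4):
        c=np.linalg.lstsq(A[k],q[k,2],rcond=None)[0]; k=(r>.055)&(r<.076)&(np.abs(A@c-q[:,2])<.0015)
    g=q[k]; c0=s[:2]
    a=np.arctan2(*(g[:,:2]-c0).T[::-1]); rr=np.linalg.norm(g[:,:2]-c0,axis=1)
    b=np.round(np.degrees(a)/3); E=np.array([g[b==i][np.argsort(rr[b==i])[int(.98*(b==i).sum())]][:2] for i in np.unique(b) if (b==i).sum()>20])
    f=least_squares(lambda x:np.linalg.norm(E-x[:2],axis=1)-x[2],[*c0,.07],loss='soft_l1',f_scale=.0005)
    f2=least_squares(lambda x:np.linalg.norm(E-x[:2],axis=1)-.0697,[*c0],loss='soft_l1',f_scale=.0005)
    print('rim',f.x.round(4),f2.x.round(4),'slope deg',np.degrees(c[:2]).round(2),'z at c',c[:2]@f.x[:2]+c[2],len(E))
E
python3 - <<'E'
from rim import *
w=np.load('/tmp/w4.npz')['w']
rim(w,.114)
q=w[255:278,76:115].reshape(-1,3); q=q[(q[:,2]>.09)&(q[:,2]<.115)]; print(np.median(q,0))
E
```

```text
rim [ 0.4887 -0.0104  0.0696] [ 0.4887 -0.0105] slope deg [-0.13  0.06] z at c 0.11422242358604465 73
[ 0.40274048 -0.02544708  0.10792912]
```

servo_tool(
  motion=[-1,0.016,0,0.2,0,-1,0.016,0,0.4,0,-1,0.016,0,0.55,0,-1,0.016,0,0.65,0,-1,0.016,0,0.65,0],
)

```text
time: 15.68
tool_pos: [0.4875, -0.0078, 0.0438]
tool_rot: [-0.001, 0.659, 0.752, -0.001]
contact_force: [-0.2, -0.1, -3.0]
gripper_width: 0.365
grasp_force: 60.2
```

Run:
```python
from rim import *
s=manip.state();print(s['time'],s['tool_pos'],s['contact_force'])
rgb,d,p,P=cam('wrist'); w=cloud(d,p,P); np.savez('/tmp/w5',rgb=rgb,w=w)
rim(w,s['tool_pos'][2]-.0077)
for r in models.regions_of('wrist','cheek_l')[:2]:
    q=w[r['mask']]; q=q[(q[:,2]>.038)&(q[:,2]<.045)]; print('cheek',r['p'],len(q) and rect(q))
```

```text
15.675 [ 0.48750883 -0.00775323  0.04376806] [-0.1528477  -0.05303239 -3.02677827]
rim [ 0.4881 -0.0069  0.0695] [ 0.4881 -0.007 ] slope deg [-0.17  0.1 ] z at c 0.03613268127081591 73
cheek 0.88 (array([574.1,  55.3]), array([25. , 92.8]), np.float32(146.2))
cheek 0.77 (array([592.1, -37.4]), array([90.8, 28.4]), np.float32(55.4))
```

servo_tool(
  motion=[-1,-0.013,0,0.015,0,-1,-0.013,0,0.027,0,-1,-0.013,0,0.027,0,-1,-0.013,0,0.027,0],
)

```text
time: 16.27
tool_pos: [0.4884, -0.0093, 0.0415]
tool_rot: [0.0, 0.659, 0.753, 0.0]
contact_force: [-0.7, -0.3, -2.8]
gripper_width: 0.361
grasp_force: 60.2
```

servo_tool(
  motion=[-1,0.004,0.06,0,0,-1,0.008,0.12,0,0,-1,0.01,0.17,0,0,-1,0.01,0.17,0,0,-1,0.01,0.17,0,0],
)

```text
time: 16.9
tool_pos: [0.5083, -0.0054, 0.0413]
tool_rot: [-0.0, 0.659, 0.753, -0.0]
contact_force: [-0.3, 0.2, -2.6]
gripper_width: 0.364
grasp_force: 60.2
```

Run:
```python
from rim import *
s=manip.state();print(s['time'],s['tool_pos'],s['contact_force'])
rgb,d,p,P=cam('wrist'); w=cloud(d,p,P); np.savez('/tmp/w5',rgb=rgb,w=w)
rim(w,s['tool_pos'][2]-.0077)
```

```text
16.9 [ 0.50831582 -0.00538039  0.0413205 ] [-0.28240669  0.21707734 -2.63493726]
rim [ 0.509  -0.0045  0.0696] [ 0.509  -0.0046] slope deg [-0.08  0.07] z at c 0.033693850808561375 73
```

servo_tool(
  motion=[-1,0,0,0.008,0,-1,0,0,0.008,0,-1,0,0,0.008,0],
)

```text
time: 17.32
tool_pos: [0.5084, -0.0054, 0.0405]
tool_rot: [-0.0, 0.659, 0.753, -0.0]
contact_force: [-0.2, 0.5, -2.2]
gripper_width: 0.357
grasp_force: 60.2
```

servo_tool(
  motion=[-1,0.001,0.015,0,0,-1,0.002,0.025,0,0,-1,0.002,0.025,0,0,-1,0.002,0.025,0,0],
)

```text
time: 17.82
tool_pos: [0.5114, -0.0048, 0.0405]
tool_rot: [-0.0, 0.659, 0.753, -0.0]
contact_force: [0.0, 0.1, -3.1]
gripper_width: 0.364
grasp_force: 60.2
```

servo_tool(
  motion=[-1,0,0,0.004,0,-1,0,0,0.004,0,-1,0,0,0.004,0],
)

```text
time: 18.2
tool_pos: [0.5115, -0.0048, 0.0401]
tool_rot: [0.0, 0.659, 0.753, 0.0]
contact_force: [-0.8, 0.4, -0.9]
gripper_width: 0.356
grasp_force: 60.6
```

servo_tool(
  motion=[-1,0.001,0.008,0,0,-1,0.001,0.012,0,0,-1,0.001,0.012,0,0],
)

```text
time: 18.58
tool_pos: [0.513, -0.0045, 0.0401]
tool_rot: [0.0, 0.659, 0.753, 0.0]
contact_force: [-0.0, -0.4, -1.4]
gripper_width: 0.361
grasp_force: 60.6
```

```bash
cat > st.py <<'E'
from h import *
s=manip.state(); f=s['contact_force']; c,n=np.cos(np.radians(11)),np.sin(np.radians(11))
print(s['time'],s['tool_pos'],'F jig x,y,z',(c*f[0]+n*f[1]).round(2),(-n*f[0]+c*f[1]).round(2),f[2].round(2),s['ft_torque'])
E
python3 st.py
```

```text
18.575 [ 0.51296914 -0.00448256  0.04013165] F jig x,y,z -0.09 -0.38 -1.44 [-0.01314309 -0.08887889 -0.0470132 ]
```

servo_tool(
  motion=[-1,0,0.008,0,0,-1,0,0.008,0,0,-1,0,0.008,0,0],
)

```text
time: 18.95
tool_pos: [0.5139, -0.0043, 0.0401]
tool_rot: [0.0, 0.659, 0.753, 0.0]
contact_force: [0.9, 0.2, -1.5]
gripper_width: 0.361
grasp_force: 60.6
```

```bash
python3 st.py
```

```text
18.95 [ 0.51391673 -0.00433177  0.04012476] F jig x,y,z 0.92 0.04 -1.53 [ 0.01755759 -0.14346206  0.01369362]
```

servo_tool(
  motion=[-1,0,0.008,0,0,-1,0,0.008,0,0,-1,0,0.008,0,0],
)

```text
time: 19.32
tool_pos: [0.5144, -0.0045, 0.0402]
tool_rot: [-0.0, 0.658, 0.753, -0.001]
contact_force: [-4.3, -2.6, 2.6]
gripper_width: 0.361
grasp_force: 60.8
```

```bash
python3 st.py
```

```text
19.325 [ 0.51441991 -0.00449382  0.04017031] F jig x,y,z -4.74 -1.72 2.58 [-0.28616979  0.52049701  0.08032656]
```

Both cheeks are in contact (left about 4.6 N, right about 2.1 N). I'll push a little more, with a small shift to the right.

servo_tool(
  motion=[-1,-0.002,0.004,-0.002,0,-1,-0.002,0.004,-0.002,0,-1,-0.002,0.004,-0.002,0],
)

```text
time: 19.7
tool_pos: [0.5147, -0.0046, 0.0402]
tool_rot: [-0.0, 0.658, 0.753, -0.001]
contact_force: [-4.9, -2.9, 3.3]
gripper_width: 0.362
grasp_force: 60.8
```

```bash
python3 st.py
```

```text
19.7 [ 0.51466506 -0.00463305  0.04018368] F jig x,y,z -5.4 -1.9 3.31 [-0.3565485   0.64426348  0.1379101 ]
```

servo_tool(
  motion=[-1,-0.004,0.006,-0.003,0,-1,-0.004,0.006,-0.003,0,-1,-0.004,0.006,-0.003,0,-1,-0.004,0.006,-0.003,0],
)

```text
time: 20.2
tool_pos: [0.5147, -0.0046, 0.0403]
tool_rot: [-0.001, 0.658, 0.753, -0.001]
contact_force: [-7.0, -1.1, 3.6]
gripper_width: 0.358
grasp_force: 61.0
```

```bash
python3 st.py
```

```text
20.2 [ 0.51471443 -0.00463378  0.04028751] F jig x,y,z -7.03 0.26 3.59 [-0.21897972  0.83080458  0.07734387]
```

servo_tool(
  motion=[-1,0,0.006,-0.003,0,-1,0,0.006,-0.003,0,-1,0,0.006,-0.003,0,-1,0,0.006,-0.003,0],
)

```text
time: 20.7
tool_pos: [0.5148, -0.0046, 0.0404]
tool_rot: [-0.002, 0.658, 0.753, -0.002]
contact_force: [-9.1, -1.7, 4.0]
gripper_width: 0.361
grasp_force: 61.1
```

```bash
python3 st.py
python3 - <<'E'
from rim import *
rgb,d,p,P=cam('wrist'); w=cloud(d,p,P); save(rgb,'w6.png')
rim(w,.0326)
for r in models.regions_of('wrist','cheek_l')[:2]:
    q=w[r['mask']]; q=q[(q[:,2]>.038)&(q[:,2]<.045)]; print('cheek',r['p'],len(q) and rect(q))
E
```

```text
20.7 [ 0.51479278 -0.00463232  0.0403909 ] F jig x,y,z -9.29 0.05 4.04 [-0.25846536  1.13657048  0.13077018]
rim [ 0.5155 -0.0036  0.0696] [ 0.5155 -0.0037] slope deg [-0.29  0.01] z at c 0.03277484922663518 73
cheek 0.93 (array([595.3, -31. ]), array([75.7, 26.5]), np.float32(55.6))
cheek 0.87 (array([574.3,  55.4]), array([25.1, 92.3]), np.float32(146.1))
```

View pics/w6.png

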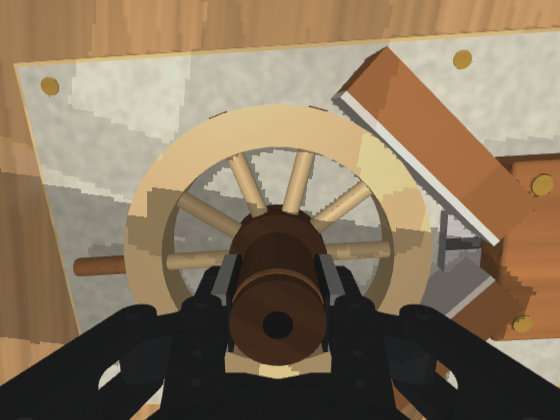

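The wheel lies flat with its rim against both cheeks and the peg pointing straight out at (80,266). The push is 9.3 N and balanced. I'll hold it for a moment and hand in.

servo_tool(
  motion=[-1,0,0,0,0,-1,0,0,0,0,-1,0,0,0,0,-1,0,0,0,0,-1,0,0,0,0],
)

```text
time: 21.42
tool_pos: [0.5148, -0.0046, 0.0404]
tool_rot: [-0.002, 0.658, 0.753, -0.002]
contact_force: [-9.4, -1.8, 4.7]
gripper_width: 0.358
grasp_force: 61.0
```

```bash
python3 st.py && python3 -c "
from plant import job_done
print(job_done())"
```

```text
21.425 [ 0.51478995 -0.00461061  0.04038343] F jig x,y,z -9.57 -0.01 4.68 [-0.29207726  1.18633292  0.06372202]
the job is handed in; nothing more can be done
None
```

The job is handed in (it returned no verdict): the knob is turned home and the dark-hubbed wheel is held flat in the V with its peg pointing straight out, pressed evenly on both cheeks at about 9.6 N.

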